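# Release the canister from the ratchet clamp

### The arm

A 6-joint arm with a two-finger parallel gripper is mounted at the origin on the work surface. World frame = base frame: x ahead of the robot, y to its left, z up, the work surface at z = 0. Lengths are in mm, angles in rad, forces in N, time in s.
With the tool pointing down it reaches from about 300 to 775 mm from the base axis. Payload 14.6 kg.
Tool frame: the origin (TCP) lies between the finger pads; the fingertips stand 19 mm ahead of it and the grasp point (between the pads) is the TCP; z points along the fingers, y is the line along which they close (so a half turn about z gives the same grasp; the last joint's range is limited). The gripper opens to 94 mm and grips with 3 to 60 N. Pads are 16 mm wide; open, the fingers measure 119 mm over their backs; the gripper's body (75 mm by 177 mm) begins 78 mm behind the grasp point.
Start: joints at [-1.368, 0.3, 1.521, -0, 1.321, -0.067], TCP at [146.59, -530.095, 224.446] pointing down, gripper open.
Joint ranges: [-3.03, 3.03], [-0.79, 2.21], [0.23, 2.52], [-1.04, 4.18], [0, 3.07], [-2.55, 2.55]. Speed limits (rad/s): [2.22, 2.22, 2.57, 3.14, 3.14, 3.14].

### API

Orientations are given as [roll, pitch, yaw] about the fixed x, y, z axes, in that order (R = Rz(yaw) Ry(pitch) Rx(roll)).
In Python, from cell import monitor, imaging, job, find_in, trace gives the robot as it stands. The module is installed in compiled form; this text tells all that it offers.
- The arm moves only by the tool arm_command, never from a script. Its argument "steps" is a list of rows, each a list of 5 numbers: the opening, from 0 (shut) to 1 (fully open), then the shift along the tool's x, y, z in mm, then the turn about the tool's z in degrees. In form: [[gripper, dx, dy, dz, turn], ...]. A call has 1 to 20 rows; each row is the pose to reach, as a shift and turn from the pose commanded when the call began, along the tool's axes at that moment; what a row does not reach only later rows make up. A row lasts 1/8 s, in which the tool goes at most 62.5 mm and 10.7 degrees, less where a joint would pass 70% of its speed; a pose out of reach is approached as far as the arm can. A call with a gripper value outside its range is refused whole. The fingers move at their own pace and stop on an object; "force" is the grip in N (left out, the last holds). Time passes only in rows, so rows that repeat a pose let the fingers close. It gives the time, the measured TCP pose, the force, the opening and the grip force at its end, in the units of the state.
- monitor.read_state(): the state, without advancing time (a new reading comes with each control period).
- imaging.camera(name): name is "side" or "top" or "wrist"; returns a dict with "img" (420x560x3 uint8, red, green, blue), "mtx" (3x3 intrinsics, pixels), "view" (4x4, takes a point from world to camera coordinates). Camera axes: x right, y down, z forward; pixel columns grow to the right and rows downward; lengths in mm; the calibration is good to about 2 mm. The wrist camera is an equidistant fisheye: a pixel r from the principal point sees the ray r / f radians off the axis. A picture is of the moment at which its call begins. There is no depth.
- job.sign_off(): hands the job in; it is judged then, once.
Trained networks look in a picture, given as the dict that the camera call returned (one of the last four; its "shot" number tells which), for a name from the list of things; names that differ only in an ending like _2 or _b are one class to them, and where a whole thing is asked for, a point or a joint stands for the part that bears it (a point fixed in the world has none). Each returns a list of dicts, best first, with "p" (0 to 1); they miss things now and then, are a little off and sometimes report something else, mostly with a low value. They report only what shows in the picture. A call takes as long as a camera call. They do not tell look-alikes from the thing itself.
- find_in(picture, target): "rect" ([centre column, centre row, width, height] in pixels, round what is visible of it).
- trace(picture, target): "region" (420x560 bool, what is visible of it) and "rect" ([centre column, centre row, width, height] in pixels, round what is visible of it).
The state is a dict: "clock": time; "joints": joint angles; "qd": joint speeds; "effort": joint torques, N m; "eef_pos": TCP position; "eef_rot": TCP orientation; "wrist_force": force on the tool from outside, world axes, zero at the start; "moment": the same for the moment, N m; "finger_gap": finger opening in mm; "finger_force": force on a finger pad.
Only numpy, scipy, OpenCV 4.12 (cv2) and the standard library are available. Lean on these libraries where they do the work, as an engineer would, in place of code of your own. Each camera call takes 0.05 s, during which the arm holds its last target. There are 200 camera calls.

### The job

The steel canister is held in the ratchet clamp on the countertop. Gently hold down the thumb button on the pawl's tail, feeling for it and never leaning hard on it, until the jaw has run all the way back; let the pawl drop again, then lift the canister out and set it down softly, upright, in the middle of the round cork mat. Leave the other things where they lie.

Things in the scene. Friction and masses are not known exactly. Their poses are not given: they have to be found in the camera images.
- clamp: Ratchet clamp, fixed to the counter: dark steel base plate 90 (x) x 300 (y) x 12 mm (z), origin at the centre of its underside, z up. Along its y: a fixed aluminium V-jaw at the -y end (top 57 mm high), the canister in it, the moving jaw (46 mm wide, top 57 mm high), a toothed wheel, and above it the pawl with its thumb button at the +y end. All but button and canister is under 90 mm at rest.
- pawl_pivot (a point): Pivot of the pawl, at (0, +89, +73) mm of the clamp's frame, axis along the clamp's x. The pawl is a sprung seesaw: its nose, 34 mm to -y, hooks the 5 mm deep teeth of the 60 mm wheel below; its tail, to +y, carries the thumb button. Pushing the button down lifts the nose. The tail must stay down while the jaw runs back; if it rises early the pawl catches a later tooth: press again.
- button_mean (a point): Mean place of the top centre of the smooth domed thumb button (28 mm wide, 8 mm thick), at (0, +129, +104) mm of the clamp's frame. It sits on a screw of unknown setting: the real top is up to 9 mm above or below this point; find it by touch. It resists with 3 to 5 N at first, 6 to 11 N later (with tooth drag). Nose clear after 5 to 7 mm; rigid stop at 8.5 mm. Over 16 N damages it.
- jaw (a joint): Position of the moving jaw in m: 0 = closed on the canister, 0.035 = all the way back (towards the clamp's +y). A damped spring drives it back by itself at 10 to 30 mm/s, 2 to 4 s in all, while the pawl is lifted; each tooth is 7.2 mm.
- pawl (a joint): Angle of the pawl in rad: 0 = dropped between the teeth, about 0.11 to 0.15 = nose just clear, 0.20 = against its stop. 40 mm from pivot to button, so about 0.025 rad per mm.
- canister: Round steel canister with a shut hinged lid, 60 mm diameter, 95 mm tall, about 0.35 kg; origin at the centre of its underside, z up. Starts on the clamp's base plate at (0, -85, 12) mm of the clamp's frame. Near its top the lid's hinge stands out 7 mm on its -y side and a clasp 5 mm on its +y side, so grip it across its x axis (within 0.15 rad of the clamp's x), above the 57 mm high jaws.
- mat: Round brown cork mat, 110 mm diameter, 4 mm thick, fixed to the counter left or right of the clamp; origin at the centre of its underside.
- lamp: Handheld inspection lamp, black and grey, about 210 x 40 x 38 mm with a small toggle switch, lying on the counter; origin at the counter near its middle. Leave alone.
- clip_a: Black plastic trim clip, 22 mm wide, 22 mm tall, standing on its head. Leave alone.
- clip_b: A second trim clip like the first. Leave alone.
- brush: White silicone brush, about 165 mm long, lying beyond the clamp. Leave alone.
There are look-alikes about, which are no part of the job. Of the things like the canister, leave any that is red; of the rest the smaller one is meant.

How it is judged:
By the outcome, as a careful person would: the job done as asked, in the order asked, and still so for the second after the job is handed in, with the robot touching nothing.
It also fails if it takes over 67 s, if anything falls off the work surface, if the arm or the gripper's body presses on something with over 40 N, if the wrist force passes 120 N, or if a joint passes its speed limit or range.

## Working session

There is one attempt and no reset: what is moved stays moved. The work goes in short steps, Python scripts to look and compute and a tool call to move; the robot and the scene stay as the last step left them, time stands still between calls to the robot, and variables do not carry over. Pictures are saved under pics/ and viewed, at most 10 in all, crops included, and the job is handed in when it is done.

Besides the shell and the picture viewer there is one more tool, called after "Request:" in YAML: its name, and indented under it one key for each argument. arm_command: Moves the arm, as the interface text tells. Its arguments: {"type":"object","properties":{"steps":{"type":"array","items":{"type":"array","items":{"type":"number"}}},"force":{"type":"number"}},"required":["steps"]}

```bash
mkdir -p pics
cat > h.py <<'E'
import numpy as np, cv2
from cell import monitor, imaging, job, find_in, trace
def save(c,n): cv2.imwrite('pics/'+n, c['img'][:,:,::-1])
def ray(c,u,v):
    V=c['view'];K=c['mtx'];d=np.linalg.inv(K)@[u,v,1];R=V[:3,:3]
    return -R.T@V[:3,3], R.T@d
def at_z(c,u,v,z):
    o,d=ray(c,u,v); return o+d*(z-o[2])/d[2]
def proj(c,P):
    P=np.atleast_2d(P);q=P@c['view'][:3,:3].T+c['view'][:3,3];q=q@c['mtx'].T
    return q[:,:2]/q[:,2:]
E
python3 - <<'E'
from h import *
s=monitor.read_state();print({k:np.round(v,3).tolist() for k,v in s.items()})
t=imaging.camera('top');sd=imaging.camera('side')
save(t,'top.png');save(sd,'side.png')
cv2.imwrite('pics/both.png',cv2.resize(np.hstack([t['img'],sd['img']])[:,:,::-1],(800,300)))
for n,c in(('top',t),('side',sd)):
  print(n,np.round(ray(c,280,210)[0]))
  for k in['clamp','canister','mat','button_mean','lamp','clip_a','brush']:
    print(n,k,[(round(d['p'],2),np.round(d['rect']).tolist(),np.round(at_z(c,*d['rect'][:2],0)).tolist()[:2]) for d in find_in(c,k)][:4])
E
```

```text
{'clock': 0.0, 'joints': [-1.368, 0.3, 1.522, -0.0, 1.321, -0.067], 'qd': [0.0, 0.001, -0.001, 0.0, -0.001, -0.001], 'effort': [-0.0, -53.181, -35.274, 0.071, 0.024, -0.0], 'eef_pos': [146.541, -529.87, 223.873], 'eef_rot': [-3.14, -0.0, 0.27], 'wrist_force': [-0.584, -0.397, -0.24], 'moment': [-0.023, -0.001, 0.026], 'finger_force': 0.0, 'finger_gap': 93.931}
top [462. -24. 884.]
top clamp [(0.84, [254.0, 209.0, 147.0, 60.0], [561.0, 36.0]), (0.48, [206.0, 209.0, 51.0, 19.0], [564.0, 145.0])]
top canister [(0.84, [384.0, 140.0, 34.0, 37.0], [713.0, -259.0]), (0.73, [349.0, 273.0, 56.0, 51.0], [415.0, -170.0]), (0.57, [298.0, 197.0, 39.0, 35.0], [587.0, -62.0])]
top mat [(0.71, [424.0, 237.0, 56.0, 48.0], [492.0, -337.0]), (0.18, [256.0, 207.0, 149.0, 61.0], [565.0, 33.0])]
top button_mean [(0.74, [239.0, 296.0, 12.0, 13.0], [371.0, 72.0])]
top lamp [(0.63, [121.0, 235.0, 23.0, 99.0], [508.0, 334.0])]
top clip_a [(0.57, [238.0, 295.0, 12.0, 9.0], [372.0, 74.0])]
top brush [(0.83, [299.0, 124.0, 75.0, 18.0], [754.0, -69.0])]
side [ 81. 520. 546.]
side clamp [(0.86, [262.0, 255.0, 124.0, 106.0], [575.0, 42.0])]
side canister [(0.86, [304.0, 172.0, 23.0, 40.0], [755.0, -310.0]), (0.72, [378.0, 218.0, 54.0, 77.0], [468.0, -246.0]), (0.57, [293.0, 214.0, 32.0, 51.0], [632.0, -122.0]), (0.46, [265.0, 257.0, 120.0, 101.0], [567.0, 43.0])]
side mat []
side button_mean [(0.56, [263.0, 256.0, 120.0, 94.0], [571.0, 44.0]), (0.17, [163.0, 356.0, 86.0, 99.0], [511.0, 332.0])]
side lamp [(0.87, [162.0, 360.0, 84.0, 96.0], [506.0, 338.0])]
side clip_a [(0.49, [264.0, 252.0, 59.0, 62.0], [579.0, 32.0])]
side brush [(0.61, [240.0, 208.0, 53.0, 28.0], [746.0, -54.0])]
```

View pics/top.png

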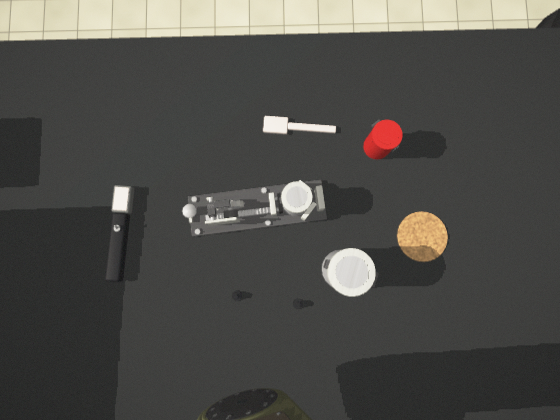

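View pics/side.png

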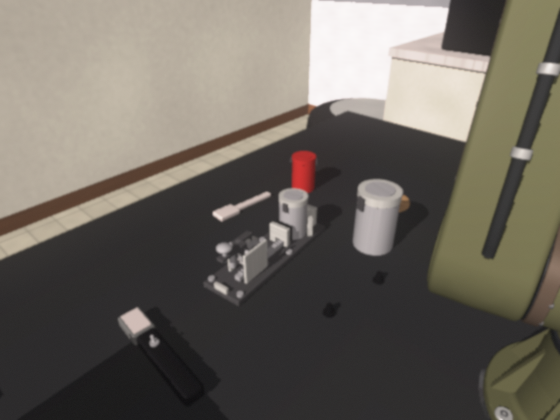

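Canister candidates in top view: red at (384,140), excluded; large steel at (349,273); small steel at (298,197), held in the clamp. The small one is meant. Next is an enlarged crop to confirm it and get the clamp corners.

Run:
```python
from h import *
t=imaging.camera('top')
c=t['img'][170:250,175:335][:,:,::-1]
g=(255*(c/255.)**0.5).astype('uint8')
cv2.imwrite('pics/crop.png',cv2.resize(g,None,fx=5,fy=5,interpolation=cv2.INTER_CUBIC))
for d in trace(t,'mat')[:1]:
  ys,xs=np.nonzero(d['region']);m=cv2.minEnclosingCircle(np.c_[xs,ys].astype('f'));print(d['p'],xs.mean(),ys.mean(),m,at_z(t,xs.mean(),ys.mean(),4))
for d in trace(t,'canister'):
  ys,xs=np.nonzero(d['region']);print(d['p'],xs.mean(),ys.mean(),d['rect'])
```

```text
0.61 421.9583959899749 235.8250626566416 ((421.9222106933594, 235.9888916015625), 25.555395126342773) [ 493.82365245 -330.94941748    4.        ]
0.92 296.18299881936247 197.42739079102716 [299.4, 198.6, 36.3, 33.7]
0.83 349.22108345534406 271.01756954612006 [349.5, 273.6, 55.7, 49.1]
0.64 382.1893333333333 138.4968888888889 [383.4, 138.2, 35.0, 37.7]
```

View pics/crop.png

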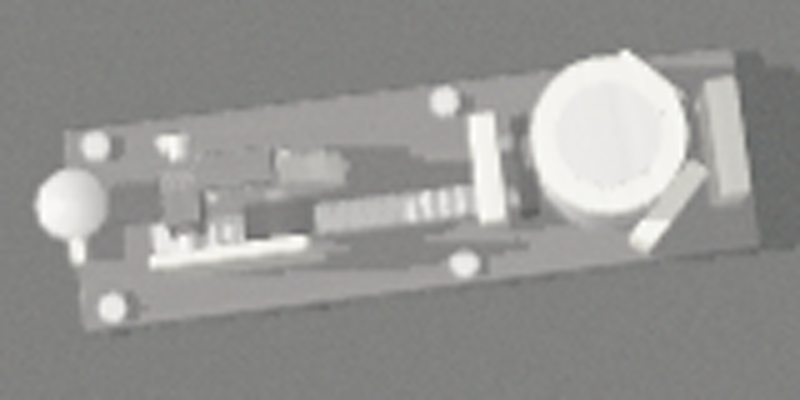

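The crop confirms it: the small steel canister sits between the clamp's V-jaw and moving jaw (lid centre at crop 608,133). Plate corners are at crop (65,130), (732,50), (758,245), (85,330), and the button is at (71,203).

Run:
```python
from h import *
from scipy.optimize import least_squares
t=imaging.camera('top');s=imaging.camera('side')
f=lambda p:(np.array(p)+.5)/5-.5+[175,170]
obs=f([(65,130),(732,50),(758,245),(85,330),(608,133),(71,203)])
M=np.array([(45,150,12),(45,-150,12),(-45,-150,12),(-45,150,12),(0,-85,107),(0,129,104)],float)
def W(q,P=M): 
    c,n=np.cos(q[2]),np.sin(q[2]);return P@np.array([[c,-n,0],[n,c,0],[0,0,1]]).T+[q[0],q[1],0]
r=least_squares(lambda q:(proj(t,W(q))-obs).ravel(),[570,40,0],x_scale=[10,10,.1])
q=r.x;print(q,np.round(r.fun.reshape(-1,2),1).tolist());print(np.round(W(q),1).tolist())
for i,z in((4,107),(5,104)):print(at_z(t,*obs[i],z))
im=s['img'][:,:,::-1].copy()
o=np.vstack([M[:4],[[30*np.cos(a),-85+30*np.sin(a),107] for a in np.linspace(0,6.3,24)],[(0,129,95),(0,129,104),(0,129,113)]])
im=cv2.resize(im[170:310,190:350],None,fx=5,fy=5)
for u,v in proj(s,W(q,o)): cv2.circle(im,(int((u-190)*5),int((v-170)*5)),3,(0,255,0),-1)
cv2.imwrite('pics/sidefit.png',cv2.resize(im,(685,600)))
for d in trace(s,'mat')[:1]: 
  ys,xs=np.nonzero(d['region']);print(d['p'],at_z(s,xs.mean(),ys.mean(),4))
```

```text
[5.63174090e+02 3.06100621e+01 1.04800441e-01] [[-0.6, -0.1], [0.4, -0.8], [0.8, 0.4], [-0.6, 0.3], [0.2, 0.2], [-0.1, -0.2]]
[[592.2, 184.5, 12.0], [623.6, -113.9, 12.0], [534.1, -123.3, 12.0], [502.7, 175.1, 12.0], [572.1, -53.9, 107.0], [549.7, 158.9, 104.0]]
[572.44332155 -53.5335792  107.        ]
[549.23519121 158.66722017 104.        ]
0.54 [ 453.4927013  -340.15773189    4.        ]
```

View pics/sidefit.png

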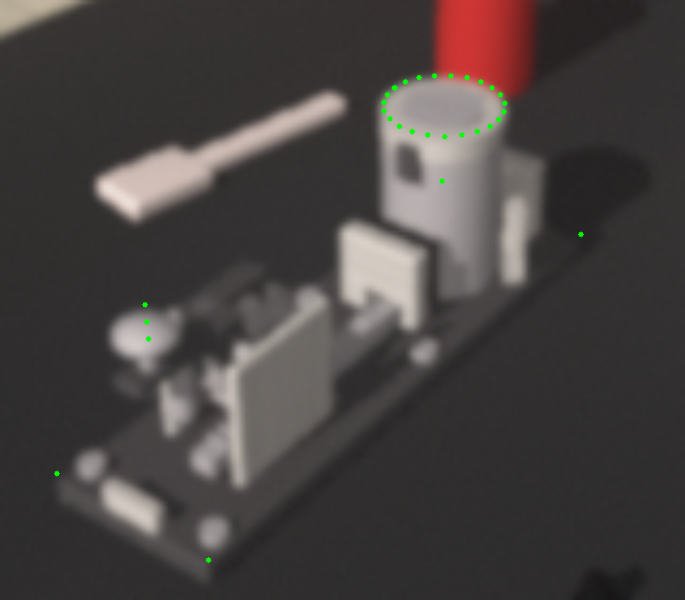

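Request:
arm_command:
  steps:
    - [0, 60, -58, 0, -9]
    - [0, 120, -115, 0, -18]
    - [0, 180, -175, 0, -27]
    - [0, 230, -230, 0, -36]
    - [0, 290, -285, 0, -45]
    - [0, 340, -335, 0, -54]
    - [0, 390, -385, 0, -63]
    - [0, 440, -430, 0, -72]
    - [0, 490, -480, 0, -80.5]
    - [0, 530, -520, 0, -80.5]
    - [0, 571.8, -556.3, 0, -80.5]
    - [0, 571.8, -556.3, 0, -80.5]
    - [0, 571.8, -556.3, 0, -80.5]
    - [0, 571.8, -556.3, 0, -80.5]
    - [0, 571.8, -556.3, 40, -80.5]
    - [0, 571.8, -556.3, 75, -80.5]
    - [0, 571.8, -556.3, 75, -80.5]
    - [0, 571.8, -556.3, 75, -80.5]

```text
clock: 3.35
eef_pos: [549.9, 158.2, 151.2]
eef_rot: [3.14, -0.0, 1.674]
wrist_force: [-0.5, -0.1, -0.2]
finger_gap: 0.8
finger_force: 0.0
```

Run:
```python
from h import *
s=monitor.read_state();print({k:np.round(v,3).tolist() for k,v in s.items()})
t=imaging.camera('side')
im=cv2.resize(t['img'][150:310,170:340][:,:,::-1],None,fx=3.5,fy=3.5,interpolation=cv2.INTER_CUBIC)
cv2.imwrite('pics/s2.png',(255*(im/255.)**.6).astype('uint8'))
```

```text
{'clock': 3.35, 'joints': [0.216, 0.416, 1.541, -0.0, 1.183, 0.113], 'qd': [0.004, -0.009, -0.009, 0.001, -0.005, 0.001], 'effort': [-0.062, -55.778, -31.9, 0.065, -0.019, -0.008], 'eef_pos': [549.944, 158.168, 151.16], 'eef_rot': [3.14, -0.0, 1.674], 'wrist_force': [-0.542, -0.098, -0.229], 'moment': [-0.014, -0.086, 0.073], 'finger_force': 0.0, 'finger_gap': 0.836}
```

View pics/s2.png

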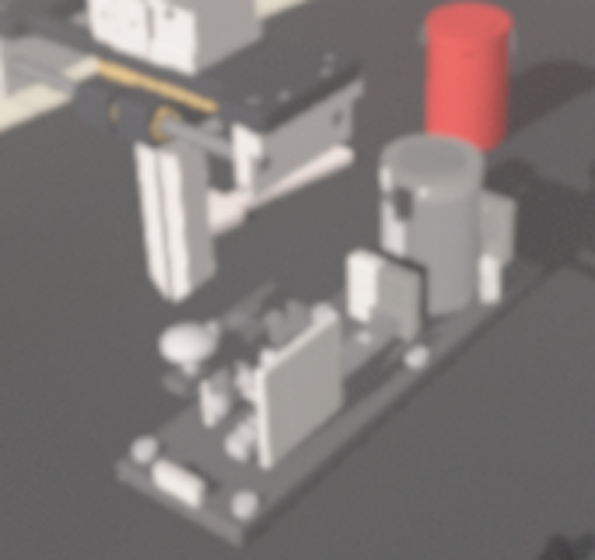

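The closed fingertips are right over the button at crop (188,340). I'll feel downwards from here.

Request:
arm_command:
  steps:
    - [0, 0, 0, 8, 0]
    - [0, 0, 0, 14, 0]
    - [0, 0, 0, 17, 0]
    - [0, 0, 0, 18, 0]
    - [0, 0, 0, 18, 0]

```text
clock: 4.03
eef_pos: [549.5, 158.5, 131.5]
eef_rot: [3.142, -0.0, 1.675]
wrist_force: [-0.2, 0.2, -0.2]
finger_gap: 0.7
finger_force: 0.0
```

Request:
arm_command:
  steps:
    - [0, 0, 0, 1, 0]
    - [0, 0, 0, 2, 0]
    - [0, 0, 0, 3, 0]
    - [0, 0, 0, 3, 0]

```text
clock: 4.53
eef_pos: [549.4, 158.5, 128.4]
eef_rot: [-3.141, -0.0, 1.675]
wrist_force: [1.0, -0.1, 0.0]
finger_gap: 0.5
finger_force: 0.0
```

Request:
arm_command:
  steps:
    - [0, 0, 0, 1, 0]
    - [0, 0, 0, 2, 0]
    - [0, 0, 0, 3, 0]
    - [0, 0, 0, 3, 0]

```text
clock: 5.03
eef_pos: [549.6, 158.7, 126.1]
eef_rot: [3.141, -0.0, 1.675]
wrist_force: [-2.9, 0.8, 6.9]
finger_gap: 0.4
finger_force: 3.4
```

Request:
arm_command:
  steps:
    - [0, 0, 0, 0, 0]
    - [0, 0, 0, 0, 0]

```text
clock: 5.28
eef_pos: [549.6, 158.7, 126.1]
eef_rot: [3.141, -0.0, 1.675]
wrist_force: [-1.4, 1.5, 6.8]
finger_gap: 0.3
finger_force: 3.3
```

Request:
arm_command:
  steps:
    - [0, 0, 0, 1, 0]
    - [0, 0, 0, 1, 0]

```text
clock: 5.52
eef_pos: [549.7, 159.0, 125.6]
eef_rot: [3.14, -0.001, 1.675]
wrist_force: [-3.2, 2.1, 10.8]
finger_gap: 0.4
finger_force: 5.2
```

Run:
```python
from h import *
s=monitor.read_state();print({k:np.round(s[k],3).tolist() for k in('wrist_force','moment','eef_pos','finger_force')})
t=imaging.camera('side');w=imaging.camera('wrist')
im=cv2.resize(t['img'][190:290,195:325][:,:,::-1],None,fx=4.5,fy=4.5,interpolation=cv2.INTER_CUBIC)
w=cv2.resize(w['img'][:,:,::-1],None,fx=450/560,fy=450/560)
a=np.zeros((450,800,3),'uint8');a[:,:400]=im[:,:400];a[:336,400:]=w[:,25:425]
cv2.imwrite('pics/s3.png',(255*(a/255.)**.6).astype('uint8'))
```

```text
{'wrist_force': [-3.193, 2.136, 10.823], 'moment': [0.503, 0.558, -0.031], 'eef_pos': [549.749, 159.002, 125.563], 'finger_force': 5.229}Traceback (most recent call last):
  File "<stdin>", line 6, in <module>
ValueError: could not broadcast input array from shape (338,400,3) into shape (336,400,3)
```

Run:
```python
from h import *
s=monitor.read_state();print({k:np.round(s[k],3).tolist() for k in('wrist_force','moment','eef_pos','finger_force')})
t=imaging.camera('side');w=imaging.camera('wrist')
im=cv2.resize(t['img'][190:290,195:325][:,:,::-1],None,fx=4.5,fy=4.5,interpolation=cv2.INTER_CUBIC)
w=cv2.resize(w['img'][:,:,::-1],None,fx=450/560,fy=450/560)
a=np.zeros((450,800,3),'uint8');a[:,:400]=im[:,:400];a[:338,400:]=w[:,25:425]
cv2.imwrite('pics/s3.png',(255*(a/255.)**.6).astype('uint8'))
```

```text
{'wrist_force': [-2.565, 3.065, 11.177], 'moment': [0.454, 0.545, -0.0], 'eef_pos': [549.744, 159.017, 125.603], 'finger_force': 5.203}
```

View pics/s3.png

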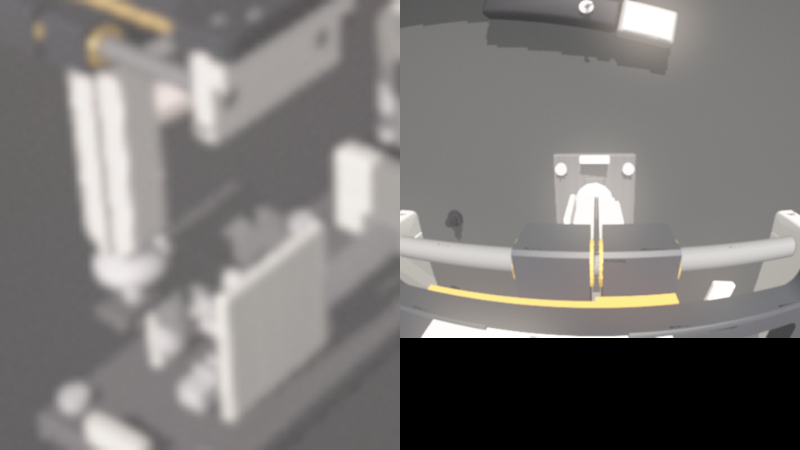

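The fingertips sit centred on the button. The tail swings outward (clamp +y, tool x) as it goes down, so I'll follow that arc to remove the side friction.

Request:
arm_command:
  steps:
    - [0, 0.8, 0, 0, 0]
    - [0, 0.8, 0, 0, 0]

```text
clock: 5.98
eef_pos: [549.7, 159.4, 125.3]
eef_rot: [3.14, -0.0, 1.675]
wrist_force: [-0.7, -0.8, 8.2]
finger_gap: 0.1
finger_force: 4.2
```

Request:
arm_command:
  steps:
    - [0, 0.4, 0, 0.3, 0]
    - [0, 0.4, 0, 0.3, 0]

```text
clock: 6.22
eef_pos: [549.6, 159.7, 125.0]
eef_rot: [3.14, 0.0, 1.675]
wrist_force: [-2.0, -0.8, 9.0]
finger_gap: 0.7
finger_force: 4.1
```

Request:
arm_command:
  steps:
    - [0, 0.3, 0, 0.3, 0]
    - [0, 0.5, 0, 0.6, 0]
    - [0, 0.5, 0, 0.6, 0]

```text
clock: 6.6
eef_pos: [549.5, 160.2, 124.4]
eef_rot: [3.14, -0.0, 1.675]
wrist_force: [-2.3, -0.0, 8.4]
finger_gap: 0.3
finger_force: 3.9
```

Request:
arm_command:
  steps:
    - [0, 0.3, 0, 0.3, 0]
    - [0, 0.5, 0, 0.5, 0]
    - [0, 0.5, 0, 0.5, 0]

```text
clock: 6.98
eef_pos: [549.5, 160.6, 123.9]
eef_rot: [3.14, 0.0, 1.675]
wrist_force: [-1.7, -1.9, 7.9]
finger_gap: 0.3
finger_force: 4.0
```

Request:
arm_command:
  steps:
    - [0, 0.3, 0, 0.4, 0]
    - [0, 0.6, 0, 0.8, 0]
    - [0, 0.9, 0, 1.2, 0]
    - [0, 0.9, 0, 1.2, 0]

```text
clock: 7.48
eef_pos: [549.3, 161.6, 122.5]
eef_rot: [3.141, -0.0, 1.675]
wrist_force: [-1.1, -0.4, 6.6]
finger_gap: -0.1
finger_force: 3.2
```

Request:
arm_command:
  steps:
    - [0, 0.3, 0, 0.4, 0]
    - [0, 0.6, 0, 0.8, 0]
    - [0, 0.6, 0, 0.8, 0]

```text
clock: 7.85
eef_pos: [549.5, 162.2, 121.6]
eef_rot: [3.14, -0.0, 1.675]
wrist_force: [0.0, 0.6, 5.1]
finger_gap: 0.6
finger_force: 2.3
```

Request:
arm_command:
  steps:
    - [0, 0.3, 0, 0.4, 0]
    - [0, 0.6, 0, 0.8, 0]
    - [0, 0.6, 0, 0.8, 0]

```text
clock: 8.22
eef_pos: [549.3, 162.9, 120.5]
eef_rot: [3.141, -0.0, 1.675]
wrist_force: [0.6, 0.3, 5.1]
finger_gap: 0.4
finger_force: 2.7
```

```bash
cat > d.py <<'E'
from h import *
# jaw motion seen in the top picture: diff versus first picture
t=imaging.camera('top');a=cv2.imread('pics/top.png')[:,:,::-1]
c=t['img'][170:250,175:335][:,:,::-1]
o=a[170:250,175:335][:,:,::-1]
cv2.imwrite('pics/j%d.png'%t['shot'],cv2.resize((255*(np.vstack([o,c])/255.)**.5).astype('uint8'),None,fx=3.7,fy=3.7,interpolation=cv2.INTER_CUBIC));print(t['shot'])
# bright jaw strip columns along clamp axis, rows 195..213, cols 260..282
print(t['img'][192:214,245:285].mean(2).mean(0).round().astype(int).tolist())
print(a[192:214,245:285].mean(2).mean(0).round().astype(int).tolist())
print(np.round(monitor.read_state()['wrist_force'],1))
E
python3 d.py
```

```text
11
[93, 93, 94, 94, 94, 94, 96, 96, 96, 97, 97, 98, 101, 101, 100, 103, 105, 108, 130, 169, 184, 187, 184, 177, 137, 114, 97, 92, 75, 58, 49, 52, 63, 72, 74, 77, 96, 123, 134, 140]
[93, 94, 93, 94, 94, 95, 94, 96, 97, 95, 98, 104, 112, 102, 110, 120, 107, 109, 124, 115, 109, 114, 115, 114, 167, 218, 228, 226, 220, 183, 138, 97, 84, 72, 63, 76, 112, 156, 184, 195]
[ 1.1 -0.4  4.4]
```

The jaw is running back, about 12 mm so far. I'll hold the button here.

Request:
arm_command:
  steps:
    - [0, 0.1, 0, 0.2, 0]
    - [0, 0.1, 0, 0.2, 0]
    - [0, 0.1, 0, 0.2, 0]
    - [0, 0.1, 0, 0.2, 0]
    - [0, 0.1, 0, 0.2, 0]
    - [0, 0.1, 0, 0.2, 0]
    - [0, 0.1, 0, 0.2, 0]
    - [0, 0.1, 0, 0.2, 0]

```text
clock: 9.28
eef_pos: [549.3, 163.0, 120.4]
eef_rot: [3.141, -0.0, 1.675]
wrist_force: [1.1, 0.7, 5.1]
finger_gap: 0.6
finger_force: 2.7
```

```bash
python3 d.py
```

```text
12
[93, 93, 93, 95, 94, 95, 95, 96, 97, 113, 160, 177, 184, 183, 177, 137, 118, 102, 101, 83, 66, 52, 53, 60, 71, 78, 78, 78, 78, 77, 77, 77, 77, 76, 75, 77, 97, 123, 134, 140]
[93, 94, 93, 94, 94, 95, 94, 96, 97, 95, 98, 104, 112, 102, 110, 120, 107, 109, 124, 115, 109, 114, 115, 114, 167, 218, 228, 226, 220, 183, 138, 97, 84, 72, 63, 76, 112, 156, 184, 195]
[1.8 0.4 5.7]
```

Request:
arm_command:
  steps:
    - [0, 0, 0, 0, 0]
    - [0, 0, 0, 0, 0]
    - [0, 0, 0, 0, 0]
    - [0, 0, 0, 0, 0]
    - [0, 0, 0, 0, 0]
    - [0, 0, 0, 0, 0]
    - [0, 0, 0, 0, 0]
    - [0, 0, 0, 0, 0]
    - [0, 0, 0, 0, 0]
    - [0, 0, 0, 0, 0]
    - [0, 0, 0, 0, 0]
    - [0, 0, 0, 0, 0]

```text
clock: 10.82
eef_pos: [549.3, 163.0, 120.4]
eef_rot: [3.141, -0.0, 1.675]
wrist_force: [1.8, 0.3, 5.2]
finger_gap: 0.7
finger_force: 2.7
```

```bash
python3 d.py
```

```text
13
[92, 93, 95, 94, 95, 95, 97, 125, 166, 181, 181, 180, 167, 129, 109, 98, 94, 80, 64, 59, 58, 61, 72, 77, 78, 78, 78, 78, 78, 77, 77, 77, 77, 76, 75, 78, 97, 122, 134, 140]
[93, 94, 93, 94, 94, 95, 94, 96, 97, 95, 98, 104, 112, 102, 110, 120, 107, 109, 124, 115, 109, 114, 115, 114, 167, 218, 228, 226, 220, 183, 138, 97, 84, 72, 63, 76, 112, 156, 184, 195]
[2.2 0.7 4.8]
```

Request:
arm_command:
  steps:
    - [0, 0, 0, 0, 0]
    - [0, 0, 0, 0, 0]
    - [0, 0, 0, 0, 0]
    - [0, 0, 0, 0, 0]
    - [0, 0, 0, 0, 0]
    - [0, 0, 0, 0, 0]
    - [0, 0, 0, 0, 0]
    - [0, 0, 0, 0, 0]

```text
clock: 11.88
eef_pos: [549.3, 163.0, 120.4]
eef_rot: [3.141, -0.0, 1.675]
wrist_force: [0.8, 0.5, 6.4]
finger_gap: 0.8
finger_force: 2.7
```

```bash
python3 d.py
```

```text
14
[92, 93, 95, 93, 95, 95, 97, 125, 166, 182, 181, 180, 167, 129, 109, 98, 94, 80, 65, 59, 59, 61, 72, 77, 77, 78, 78, 78, 78, 77, 77, 77, 76, 76, 75, 77, 97, 122, 134, 140]
[93, 94, 93, 94, 94, 95, 94, 96, 97, 95, 98, 104, 112, 102, 110, 120, 107, 109, 124, 115, 109, 114, 115, 114, 167, 218, 228, 226, 220, 183, 138, 97, 84, 72, 63, 76, 112, 156, 184, 195]
[2.  0.7 5.4]
```

Request:
arm_command:
  steps:
    - [0, -0.8, 0, -1, 0]
    - [0, -1.6, 0, -2, 0]
    - [0, -2.4, 0, -3, 0]
    - [0, -3.2, 0, -4, 0]
    - [0, -4, 0, -5, 0]
    - [0, -4.5, 0, -6.5, 0]
    - [0, -4.5, 0, -10, 0]
    - [0, -4.5, 0, -20, 0]
    - [0, -4.5, 0, -50, 0]
    - [0.9, -4.5, 0, -80, 0]
    - [0.9, -4.5, 0, -80, 0]

```text
clock: 13.3
eef_pos: [550.2, 158.6, 202.6]
eef_rot: [3.138, -0.0, 1.675]
wrist_force: [0.8, 0.2, -0.8]
finger_gap: 17.0
finger_force: 0.0
```

```bash
python3 d.py
```

```text
15
[92, 93, 95, 93, 95, 96, 97, 128, 186, 216, 214, 212, 198, 153, 111, 98, 94, 82, 72, 66, 64, 64, 72, 77, 77, 78, 78, 78, 78, 76, 77, 76, 77, 77, 76, 82, 105, 148, 170, 178]
[93, 94, 93, 94, 94, 95, 94, 96, 97, 95, 98, 104, 112, 102, 110, 120, 107, 109, 124, 115, 109, 114, 115, 114, 167, 218, 228, 226, 220, 183, 138, 97, 84, 72, 63, 76, 112, 156, 184, 195]
[-0.9  0.8 -0. ]
```

Request:
arm_command:
  steps:
    - [1, -50, 0, 0, 0]
    - [1, -100, 0, 0, 0]
    - [1, -150, 0, 0, 0]
    - [1, -195, 0, 0, 0]
    - [1, -213.8, 0.4, 0, 0]
    - [1, -213.8, 0.4, 0, 0]
    - [1, -213.8, 0.4, 30, 0]
    - [1, -213.8, 0.4, 60, 0]
    - [1, -213.8, 0.4, 60, 0]
    - [1, -213.8, 0.4, 60, 0]

```text
clock: 14.6
eef_pos: [572.5, -53.4, 141.2]
eef_rot: [3.14, 0.0, 1.676]
wrist_force: [0.4, -1.3, 0.6]
finger_gap: 94.0
finger_force: 0.0
```

Run:
```python
from h import *
s=imaging.camera('side')
im=cv2.resize(s['img'][100:300,190:390][:,:,::-1],None,fx=3,fy=3,interpolation=cv2.INTER_CUBIC)
cv2.imwrite('pics/g1.png',(255*(im/255.)**.6).astype('uint8'))
```

```text
(no output)
```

View pics/g1.png

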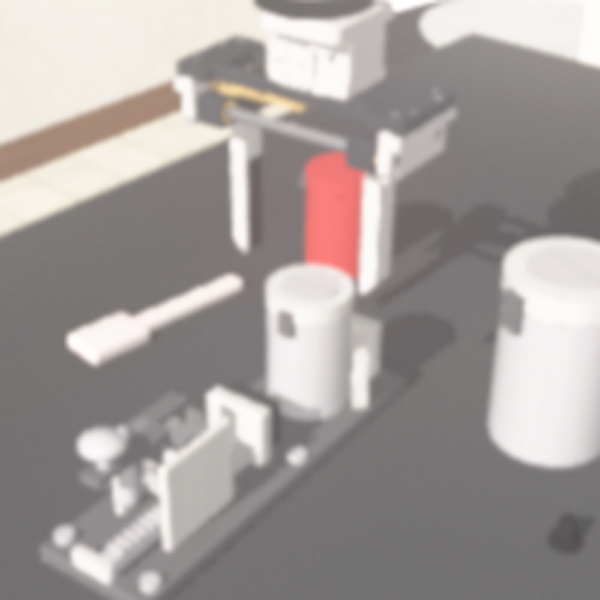

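The jaw is fully back with a gap, and the open fingers straddle the canister at crop (310,340). I'll descend and grip.

Request:
arm_command:
  steps:
    - [1, 0, 0, 20, 0]
    - [1, 0, 0, 40, 0]
    - [1, 0, 0, 54, 0]
    - [1, 0, 0, 54, 0]
    - [1, 0, 0, 54, 0]
    - [0.5, 0, 0, 54, 0]
    - [0.5, 0, 0, 54, 0]
    - [0.5, 0, 0, 54, 0]
    - [0.5, 0, 0, 54, 0]
    - [0.5, 0, 0, 54, 0]
    - [0.5, 0, 0, 54, 0]
    - [0.5, 0, 0, 54, 0]
  force: 25

```text
clock: 16.15
eef_pos: [571.3, -54.1, 86.2]
eef_rot: [-3.14, -0.001, 1.675]
wrist_force: [-6.7, 1.8, 6.5]
finger_gap: 59.6
finger_force: 25.0
```

Request:
arm_command:
  steps:
    - [0.5, 0, -0.8, -1, 0]
    - [0.5, 0, -0.8, -4, 0]
    - [0.5, 0, -0.8, -10, 0]
    - [0.5, 0, -0.8, -20, 0]
    - [0.5, 0, -0.8, -35, 0]
    - [0.5, 0, -0.8, -60, 0]
    - [0.5, 0, -0.8, -90, 0]
    - [0.5, 0, -0.8, -120, 0]
    - [0.5, 0, -0.8, -150, 0]
    - [0.5, 0, -0.8, -160, 0]
    - [0.5, 0, -0.8, -160, 0]

```text
clock: 17.52
eef_pos: [571.2, -54.3, 246.3]
eef_rot: [3.141, 0.0, 1.675]
wrist_force: [-0.7, -0.2, -2.9]
finger_gap: 59.8
finger_force: 25.0
```

Run:
```python
from h import *
t=imaging.camera('top')
a=cv2.imread('pics/top.png').astype(int);m=((a[:,:,2]-a[:,:,0])>50).astype('uint8');m[:190]=0
n,l,st,ce=cv2.connectedComponentsWithStats(m);i=1+st[1:,4].argmax();print(st[i],ce[i])
p=cv2.findContours((l==i).astype('uint8'),0,1)[0][0];e=cv2.fitEllipse(p);print(e)
print(at_z(t,*ce[i],4),at_z(t,*e[0],4))
s=monitor.read_state();P=s['eef_pos'];y=s['eef_rot'][2];d=at_z(t,*e[0],4)-P
print(P,s['finger_gap'],'dx',d[0]*np.cos(y)+d[1]*np.sin(y),'dy',d[0]*np.sin(y)-d[1]*np.cos(y))
for r in trace(t,'canister'): print(r['p'],r['rect'])
```

```text
[ 397  211   51   50 1969] [421.97359066 235.83443372]
((421.9761657714844, 235.83602905273438), (48.036705017089844, 50.34180450439453), 125.22490692138672)
[ 493.80253422 -330.98136293    4.        ] [ 493.79893955 -330.98677592    4.        ]
[570.96119846 -54.29795605 245.34014565] 59.61060604425703 dx -267.1878202138389 dy -105.45798202722389
0.77 [391.6, 139.2, 23.5, 39.7]
```

Request:
arm_command:
  steps:
    - [0.5, -40, -16, 0, 0]
    - [0.5, -85, -33, 0, 0]
    - [0.5, -130, -51, 0, 0]
    - [0.5, -175, -69, 0, 0]
    - [0.5, -215, -85, 0, 0]
    - [0.5, -250, -99, 0, 0]
    - [0.5, -267.2, -105.5, 0, 0]
    - [0.5, -267.2, -105.5, 0, 0]
    - [0.5, -267.2, -105.5, 40, 0]
    - [0.5, -267.2, -105.5, 80, 0]
    - [0.5, -267.2, -105.5, 110, 0]
    - [0.5, -267.2, -105.5, 130, 0]
    - [0.5, -267.2, -105.5, 130, 0]
    - [0.5, -267.2, -105.5, 130, 0]

```text
clock: 19.38
eef_pos: [494.7, -330.6, 117.0]
eef_rot: [3.141, 0.001, 1.676]
wrist_force: [-0.9, -0.4, -2.5]
finger_gap: 59.8
finger_force: 25.0
```

Run:
```python
from h import *
s=imaging.camera('side');t=imaging.camera('top')
a=s['img'][110:250,290:480];b=t['img'][180:300,340:500]
o=np.zeros((440,800,3),'uint8');A=cv2.resize(a,(400,295));B=cv2.resize(b,(400,300))
o[:295,:400]=A;o[:300,400:]=B
cv2.imwrite('pics/p1.png',o[:,:,::-1])
print(monitor.read_state()['eef_pos'])
```

```text
[ 494.56847583 -330.97173764  117.21681945]
```

View pics/p1.png

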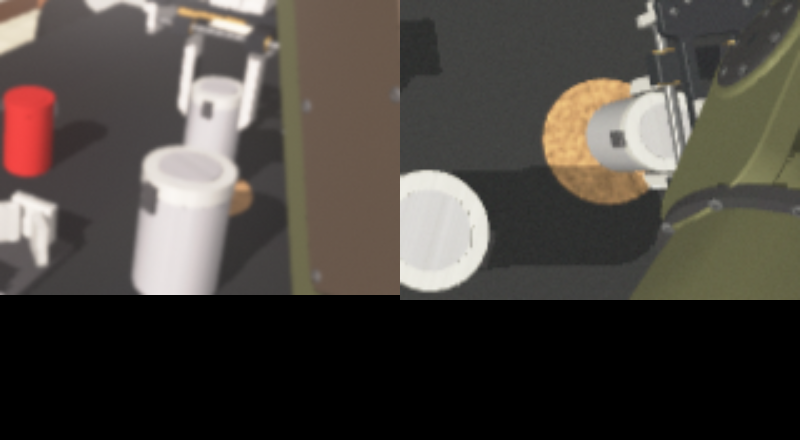

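The canister hangs upright over the mat centre. I'll lower it softly.

Request:
arm_command:
  steps:
    - [0.5, 0, -0.7, 12, 0]
    - [0.5, 0, -0.7, 22, 0]
    - [0.5, 0, -0.7, 30, 0]
    - [0.5, 0, -0.7, 34, 0]
    - [0.5, 0, -0.7, 36, 0]
    - [0.5, 0, -0.7, 36, 0]

```text
clock: 20.23
eef_pos: [493.4, -331.1, 80.1]
eef_rot: [3.142, 0.0, 1.675]
wrist_force: [-0.8, 0.8, -3.2]
finger_gap: 59.8
finger_force: 25.0
```

Request:
arm_command:
  steps:
    - [0.5, 0, 0, 0.5, 0]
    - [0.5, 0, 0, 1, 0]
    - [0.5, 0, 0, 1.5, 0]
    - [0.5, 0, 0, 1.5, 0]

```text
clock: 20.72
eef_pos: [493.4, -331.1, 78.5]
eef_rot: [-3.142, 0.0, 1.675]
wrist_force: [-0.1, 0.6, -4.1]
finger_gap: 59.5
finger_force: 25.0
```

Request:
arm_command:
  steps:
    - [0.5, 0, 0, 0.4, 0]
    - [0.5, 0, 0, 0.8, 0]
    - [0.5, 0, 0, 0.8, 0]

```text
clock: 21.1
eef_pos: [493.4, -331.1, 78.1]
eef_rot: [3.141, 0.0, 1.675]
wrist_force: [-2.3, 1.7, 4.0]
finger_gap: 59.8
finger_force: 25.0
```

Contact at the expected height (force went from -4 to +4 N). I'll release gently and retreat.

Request:
arm_command:
  steps:
    - [0.68, 0, 0, 0, 0]
    - [0.72, 0, 0, 0, 0]
    - [0.8, 0, 0, 0, 0]
    - [1, 0, 0, 0, 0]
    - [1, 0, 0, 0, 0]
    - [1, 0, 0, 0, 0]
    - [1, 0, 0, -5, 0]
    - [1, 0, 0, -30, 0]
    - [1, 0, 0, -70, 0]
    - [1, 0, 0, -120, 0]
    - [1, 0, 0, -160, 0]
    - [1, -50, 0, -160, 0]
    - [1, -100, 0, -160, 0]
    - [1, -150, 0, -160, 0]
    - [1, -200, 0, -160, 0]
    - [1, -200, 0, -160, 0]

```text
clock: 23.1
eef_pos: [513.1, -532.6, 235.5]
eef_rot: [-3.14, -0.002, 1.672]
wrist_force: [0.0, 0.1, -0.4]
finger_gap: 94.1
finger_force: 0.0
```

Run:
```python
from h import *
s=imaging.camera('side');t=imaging.camera('top')
a=s['img'][110:320,200:480];b=t['img'][120:320,180:480]
o=np.vstack([cv2.resize(a,(400,300)),cv2.resize(b,(400,267))]);o=np.hstack([o,np.zeros_like(o)]);o[:300,400:]=cv2.resize(t['img'][180:290,360:507],(400,300))
cv2.imwrite('pics/end.png',o[:,:,::-1])
for r in trace(t,'canister'):
  ys,xs=np.nonzero(r['region']);print(r['p'],np.round(r['rect']))
print(proj(t,[[494,-331,4],[494,-331,99]]))
```

```text
0.73 [383. 140.  34.  38.]
0.68 [432. 233.  48.  33.]
0.68 [348. 274.  55.  49.]
[[421.97671559 235.74408641]
 [438.8687585  233.66687727]]
```

View pics/end.png

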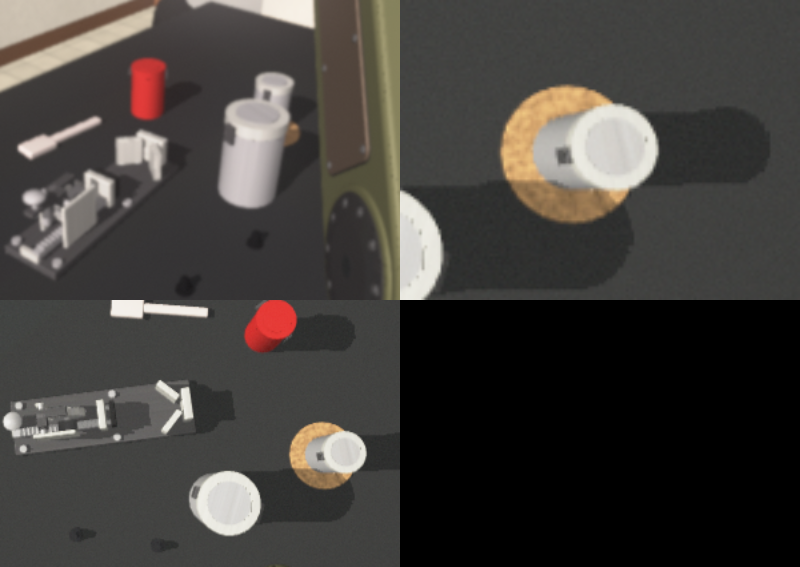

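The canister stands upright. Its lid centre is at about pixel (438.6,234.0), against (438.9,233.7) expected for the mat centre. The jaw is back and nothing else has moved.

```bash
python3 -c "
from cell import job
print(job.sign_off())"
```

```text
the job is handed in; nothing more can be done
None
```

The jaw is fully back and the pawl was let drop. The canister stands upright within about 1 mm of the mat's centre, the other things look undisturbed, and I handed the job in at about 23 s of the 67 s allowed.

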